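# Lock the jig fence, then hold the spring jaw open at the mark

### The arm

A 6-joint arm with a two-finger parallel gripper is mounted at the origin on the work surface. World frame = base frame: x ahead of the robot, y to its left, z up, the work surface at z = 0. Lengths are in mm, angles in rad, forces in N, time in s.
With the tool pointing down it reaches from about 325 to 775 mm from the base axis. Payload 9.3 kg.
Tool frame: the origin (TCP) lies at the very end of the fingers, on their centre line; the grasp point (between the pads) lies 19 mm behind it; z points along the fingers, y is the line along which they close (so a half turn about z gives the same grasp; the last joint's range is limited). The gripper opens to 85 mm and grips with 20 to 120 N. Pads are 22 mm wide; open, the fingers measure 114 mm over their backs; the gripper's body (76 mm by 85 mm) begins 54 mm behind the grasp point. The pads swing forward as they close: fully open they stand 13 mm farther back than shut.
Start: joints at [1.079, 0.259, 0.021, 1.334, 0, 1.418], TCP at [182.797, 518.731, 194.079] pointing down, gripper open.
Joint ranges: [-3.04, 3.04], [-0.91, 1.82], [-1.04, 1.36], [-1.92, 1.95], [-1.52, 1.45], [-3.14, 3.14]. Speed limits (rad/s): [2.22, 2.22, 2.79, 3.14, 3.14, 3.14].

### API

Orientations are given as a unit quaternion [w, x, y, z].
In Python, from plant import telemetry, read_camera, calibration, hand_in gives the robot as it stands.
- The arm moves only by the tool apply_moves, never from a script. Its argument "rows" is a list that holds one entry, the list of rows, each a list of 7 numbers: the shift along the tool's x, y, z in units of 60 mm (1.0 is 60 mm), then the turn, a rotation vector about the tool's x, y, z in degrees, then the finger opening in mm, from 0 to 85.4. A call has exactly 10 rows; each row shifts and turns the commanded pose from where the row before left it, along the tool's axes as they then stand; what a row does not reach is not made up. A row lasts 1/8 s, in which the tool goes at most 62.5 mm and 10.7 degrees, less where a joint would pass 70% of its speed; a pose out of reach is approached as far as the arm can. A call is refused whole if a number of a shift passes 1 or a number of a turn 10.7, either way. A call with a gripper value outside its range is refused whole. The fingers move at their own pace and stop on an object; "force" is the grip in N (left out, the last holds). Time passes only in rows, so rows that do not move let the fingers close, or fill a call up. It gives the time, the measured TCP pose, the force, the opening and the grip force at its end, in the units of the state.
- telemetry.read_state(): the state, without advancing time (a new reading comes with each control period).
- read_camera(name): name is "scene" or "top" or "wrist"; returns the picture (400x640x3 uint8, blue, green, red); there is no depth.
- calibration(name): a dict with "mtx" (3x3 intrinsics, pixels), "extrinsics" (4x4, takes a point from camera to world coordinates); the wrist camera has in their place "hand_eye" (4x4, takes a point from camera to tool coordinates, whose origin is the TCP and whose axes are the flange's). Camera axes: x right, y up, looking along -z (the intrinsics and any distortion apply to the point x, -y, -z); pixel columns grow to the right and rows downward; lengths in mm; the calibration is good to about 2 mm. A picture is of the moment at which its call begins: read the wrist's pose just before it. calibration takes no time and is no camera call.
- hand_in(): hands the job in; it is judged then, once.
The state is a dict: "time_s": time; "qpos": joint angles; "qvel": joint speeds; "effort": joint torques, N m; "tcp_pos": TCP position; "tool_rot": TCP orientation; "force": force on the tool from outside, world axes, zero at the start; "torque": the same for the moment, N m; "gripper_width": finger opening in mm; "gripper_force": force on a finger pad.
Only numpy, scipy, OpenCV 4.12 (cv2) and the standard library are available. Lean on these libraries where they do the work, as an engineer would, in place of code of your own. Each camera call takes 0.05 s, during which the arm holds its last target. There are 200 camera calls.

### The job

Get the blue carton-labelling jig on the parcel counter ready for a colleague to lay a box in: first slide the black-knobbed bolt on the fence all the way home into its red keeper, and only after that take the orange spring-loaded jaw by its bar handle and pull it out until its red pointer is in line with the yellow mark. Finish while still holding the jaw there with the gripper, steady at the mark, because it springs back if let go. Do not shift the yellow mark, and leave the carton, the roll of tape and the scanner where they are.

Things in the scene. Friction and masses are not known exactly. Their poses are not given: they have to be found in the camera images.
- jig: Fixed blue jig bed, 270 x 420 x 15 mm (x, y, z). Origin: centre of its underside, on the counter; z up. All jig parts keep to its axes. Aluminium fence along x at y = +135 mm (28 mm thick, top 58 mm above the counter); red keeper at its +x end, top 84 mm. Steel guide rods along y at x = -70 and +70 mm (top 40 mm); white scale rail along y at x = +124 mm (top 40 mm).
- bolt (a joint): Travel of the barrel bolt on top of the fence: 0 = fully drawn, 0.045 m = fully home against its stop, its end in the red keeper. It moves along jig +x as it grows, starts anywhere from 0 to 0.015 m, stays where it is left, and takes about 2.5 N to slide.
- bolt_knob (a point): Grip point of the bolt's upright black round knob: 16 mm diameter, its top 15 mm above this point and free from 25 mm below it upwards; this point is 108 mm above the counter, on the knob's axis. The bolt's two dark guide blocks on the fence reach 82 mm above the counter.
- jaw: Orange jaw block, 190 x 25 x 45 mm (jig x, y, z), top 68 mm above the counter. Origin at counter height below its middle, axes parallel to the jig's. Slides only along jig y: pulled out = towards jig -y, 130 mm at most. A spring draws it back to the fence (jig +y) with 3.6 N at rest plus 0.6 N per 10 mm pulled (7 to 10 N at the mark).
- jaw_handle (a point): Centre of the jaw's black bar handle: round bar, 16 mm diameter, 112 mm long, along jig x, axis 58 mm above the counter, 72.5 mm on the jig -y side of the jaw's middle. Free gap of 52 mm between bar and block, 35 mm below it to the bed. Two arms join it to the block 48 mm either side of this point.
- jaw_pointer (a point): Tip of the red pointer at the jaw's jig +x end, 56 mm above the counter, 6 mm wide, 115 mm along jig x from the jig's middle line. It moves with the jaw, as much as the handle does.
- mark_tip (a point): Tip of the yellow mark, a clip with a 6 mm wide ridge on the white scale rail, 56 mm above the counter, beside the pointer's path; axes parallel to the jig's. Pointer and mark are in line when both have the same jig y. At the start the mark lies 50 to 100 mm from the pointer towards jig -y. Firm friction keeps it where it was set.
- carton_mid (a point): Centre of a small cardboard carton, 120 x 85 x 60 mm, standing loose beside the fence: leave alone.
- tape_mid (a point): Centre of a loose amber roll of packing tape lying flat, 100 mm diameter, 48 mm high, beside the fence: leave alone.
- scanner_mid (a point): Middle of the body of a loose grey and black hand scanner lying on the counter, 145 mm long, 62 mm wide, 32 mm high, on the jig's -y side: leave alone.

How it is judged:
By the outcome, as a careful person would: the job done as asked, in the order asked, and still so for the second after the job is handed in, while the arm keeps its last pose, push and grip.
It also fails if it takes over 42 s, if anything falls off the work surface, if the arm or the gripper's body presses on something with over 40 N, if the wrist force passes 120 N, or if a joint passes its speed limit or range.

## Working session

There is one attempt and no reset: what is moved stays moved. The work goes in short steps, Python scripts to look and compute and a tool call to move; the robot and the scene stay as the last step left them, time stands still between calls to the robot, and variables do not carry over. Pictures are saved under pics/ and viewed, at most 10 in all, crops included, and the job is handed in when it is done.

Besides the shell and the picture viewer there is one more tool, called in YAML: its name, and indented under it one key for each argument. apply_moves: Moves the arm, as the interface text tells. Its arguments: {"type":"object","properties":{"rows":{"type":"array"},"force":{"type":"number"}},"required":["rows"]}

```bash
mkdir -p pics
python3 - <<'E'
from plant import telemetry, read_camera, calibration
import cv2, numpy as np
print(telemetry.read_state())
for n in("scene","top"):
    cv2.imwrite(f"pics/{n}0.png",read_camera(n)); print(n,calibration(n))
print(calibration("wrist"))
E
```

```text
{'time_s': 0.0, 'qpos': array([ 1.07939287e+00,  2.59219934e-01,  2.07581304e-02,  1.33373584e+00,
       -2.64456502e-06,  1.41818823e+00]), 'qvel': array([-0.00117867, -0.0012516 ,  0.00133649,  0.00063264, -0.00038437,
        0.00012145]), 'effort': array([ 9.87260501e-04, -5.55640483e+01,  3.44530106e+01,  1.37094277e-02,
       -1.46817765e-04,  1.30394332e-05]), 'tcp_pos': array([182.63791461, 518.42458761, 193.44972363]), 'tool_rot': array([-2.20482877e-04,  1.68588638e-01,  9.85686248e-01, -6.65064568e-04]), 'force': array([1.36133387, 0.60686004, 0.25457625]), 'torque': array([-0.02438902, -0.03744122, -0.03894339]), 'gripper_force': 0.0, 'gripper_width': 85.47321794126954}
scene {'mtx': array([[498.80184334,   0.        , 317.41663818],
       [  0.        , 498.80184334, 192.78905852],
       [  0.        ,   0.        ,   1.        ]]), 'extrinsics': array([[-5.36450867e-02, -5.80607112e-01,  8.12414664e-01,
         1.62821965e+03],
       [ 9.98559365e-01, -3.02278957e-02,  4.43336071e-02,
         5.22194307e+01],
       [-1.18282184e-03,  8.13622551e-01,  5.81392247e
[... 457 characters left out ...]
23054e+01],
       [ 4.84502835e-03,  2.27074282e-01,  9.73865389e-01,
         1.19768822e+03],
       [ 0.00000000e+00,  0.00000000e+00,  0.00000000e+00,
         1.00000000e+00]])}
{'mtx': array([[316.85134991,   0.        , 320.40686003],
       [  0.        , 316.85134991, 200.13639833],
       [  0.        ,   0.        ,   1.        ]]), 'hand_eye': array([[ 1.86830871e-03,  9.56934145e-01,  2.90299072e-01,
         7.30174800e+01],
       [ 9.99998253e-01, -1.76869441e-03, -6.05518214e-04,
         7.83052967e-01],
       [-6.59907090e-05,  2.90299696e-01, -9.56935778e-01,
        -1.80778195e+02],
       [ 0.00000000e+00,  0.00000000e+00,  0.00000000e+00,
         1.00000000e+00]])}
```

View pics/scene0.png

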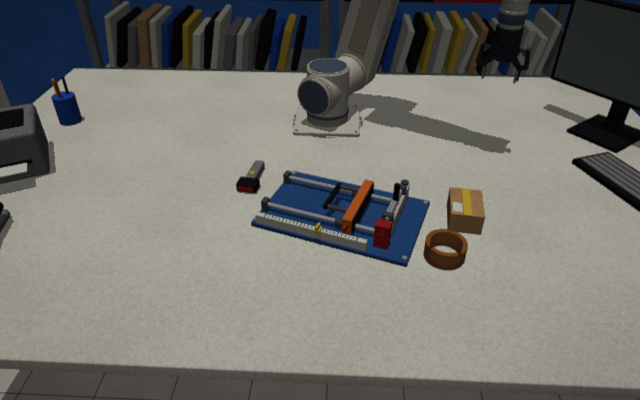

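View pics/top0.png

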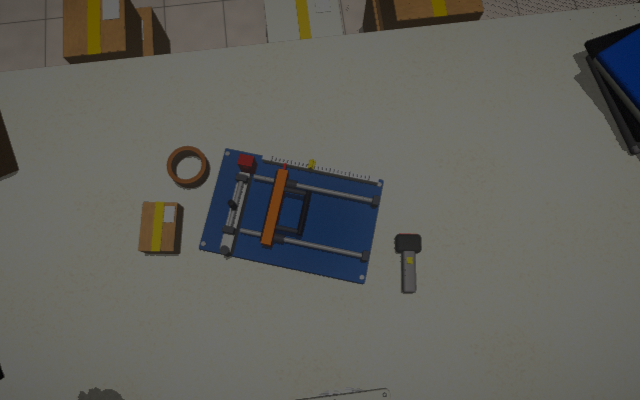

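The jig is around pixel (292,215) in the top view, with its keeper at (246,162), knob at (232,204), orange jaw at (275,207), handle at (300,213) and yellow mark at (311,165). Carton and tape stand left of the fence. The scanner is on the right at (408,260).

```bash
cat > h.py <<'E'
from plant import telemetry, read_camera, calibration
import cv2, numpy as np
from scipy.spatial.transform import Rotation as R
def cam(n, st=None):
    c=calibration(n)
    if n!="wrist": return c["mtx"],c["extrinsics"]
    st=st or telemetry.read_state(); T=np.eye(4)
    T[:3,:3]=R.from_quat(np.asarray(st["tool_rot"]),scalar_first=True).as_matrix(); T[:3,3]=st["tcp_pos"]
    return c["mtx"],T@c["hand_eye"]
def cast(C,px,z):
    K,E=C; px=np.atleast_2d(px).astype(float)
    d=np.c_[(px[:,0]-K[0,2])/K[0,0],-(px[:,1]-K[1,2])/K[1,1],-np.ones(len(px))]@E[:3,:3].T
    return E[:3,3]+d*((z-E[2,3])/d[:,2])[:,None]
def proj(C,p):
    K,E=C; q=(np.atleast_2d(p)-E[:3,3])@E[:3,:3]
    return np.c_[K[0,0]*q[:,0]/-q[:,2]+K[0,2],K[1,1]*q[:,1]/q[:,2]+K[1,2]]
def blobs(im,lo,hi,amin=5):
    m=cv2.inRange(cv2.cvtColor(im,cv2.COLOR_BGR2HSV),lo,hi)
    n,l,s,c=cv2.connectedComponentsWithStats(m)
    return m,[(s[i,4],c[i].round(1)) for i in np.argsort(-s[1:,4])[:4]+1 if s[i,4]>=amin]
E
python3 - <<'E'
from h import *
im=read_camera("top"); C=cam("top"); roi=np.zeros_like(im); roi[130:300,185:395]=im[130:300,185:395]
m,_=blobs(roi,(100,120,40),(125,255,255))
p=cast(C,cv2.findNonZero(m)[:,0],15)[:,:2]
(c,s,a)=cv2.minAreaRect(p.astype(np.float32)); print("jig",c,s,a)
for n,lo,hi in(("yellow",(22,120,100),(33,255,255)),("red",(0,150,60),(4,255,255)),("orange",(6,150,90),(16,255,255))):
    print(n,blobs(roi,lo,hi)[1])
yaw=np.deg2rad(a if a<45 else a-90); Rj=np.array([[np.cos(yaw),-np.sin(yaw)],[np.sin(yaw),np.cos(yaw)]])
print("yaw",np.rad2deg(yaw))
for n,px,z in(("knob",(232,204),123),("handle",(303,213),58)):
    w=cast(C,px,z)[0]; print(n,w,(w[:2]-c)@Rj)
for b,z in((blobs(roi,(22,120,100),(33,255,255))[1],56),(blobs(roi,(6,150,90),(16,255,255))[1],68)):
    w=cast(C,b[0][1],z)[0]; print(w,(w[:2]-c)@Rj)
crop=im[140:290,190:390]; cv2.imwrite("pics/c1.png",cv2.resize(crop,(800,600),interpolation=cv2.INTER_CUBIC))
E
```

```text
jig (552.56494140625, 63.32550048828125) (415.0577087402344, 266.0006408691406) 71.0760269165039
yellow [(np.int32(37), array([311.1, 163.2]))]
red [(np.int32(138), array([245.4, 160. ])), (np.int32(9), array([284.4, 165.3]))]
orange [(np.int32(722), array([274.1, 206.6]))]
yaw -18.923973083496094
knob [570.23398158 194.54653696 123.        ] [-25.84269552 129.85880979]
handle [542.5039741   35.64337829  58.        ] [ -0.53949071 -29.44880138]
[666.13790476   1.13381572  56.        ] [127.60390267 -21.99699261]
[564.64385013 102.97043413  68.        ] [-1.43133627 41.41946494]
```

View pics/c1.png

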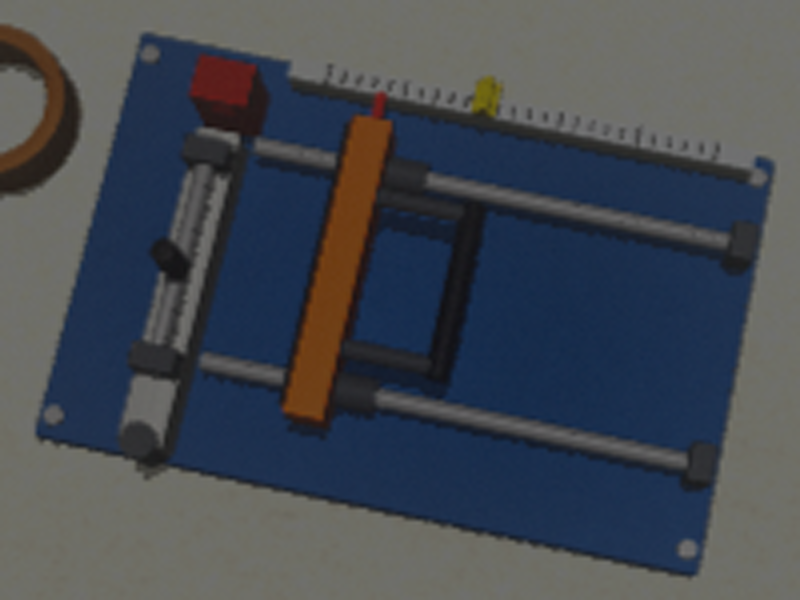

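apply_moves:
  rows:
    - [[-0.8,-0.42,-0.06,0,0,0,85],[-0.8,-0.42,-0.06,0,0,0,85],[-0.8,-0.42,-0.06,0,0,0,85],[-0.8,-0.42,-0.06,0,0,0,85],[-0.8,-0.42,-0.06,0,0,0,85],[-0.8,-0.42,-0.06,0,0,0,85],[-0.8,-0.42,-0.06,0,0,0,85],[-0.8,-0.42,-0.06,0,0,0,60],[-0.8,-0.42,-0.06,0,0,0,50],[-0.75,-0.42,-0.06,0,0,0,50]]
  force: 40

```text
time_s: 1.4
tcp_pos: [549.9, 120.9, 230.0]
tool_rot: [-0.0, 0.169, 0.986, -0.0]
force: [-0.2, 0.5, -0.1]
gripper_width: 50.0
gripper_force: 0.0
```

apply_moves:
  rows:
    - [[0,0,0,0,0,0,50],[0,0,0,0,0,0,50],[0,0,0,0,0,0,50],[0,0,0,0,0,0,50],[0,0,0,0,0,0,50],[0,0,0,0,0,0,50],[0,0,0,0,0,0,50],[0,0,0,0,0,0,50],[0,0,0,0,0,0,50],[0,0,0,0,0,0,50]]

```text
time_s: 2.65
tcp_pos: [548.9, 122.5, 230.1]
tool_rot: [-0.0, 0.169, 0.986, 0.0]
force: [0.4, 0.7, -0.3]
gripper_width: 50.4
gripper_force: 0.0
```

Run:
```python
from h import *
st=telemetry.read_state(); im=read_camera("wrist"); cv2.imwrite("pics/w1.png",im); np.save("w1.npy",im); 
import pickle; pickle.dump(st,open("w1.pkl","wb")); print(st["time_s"],st["tcp_pos"],st["tool_rot"])
```

```text
2.65 [548.93270702 122.47864627 230.05716457] [-3.77995350e-05  1.68663924e-01  9.85673617e-01  4.20177417e-06]
```

View pics/w1.png

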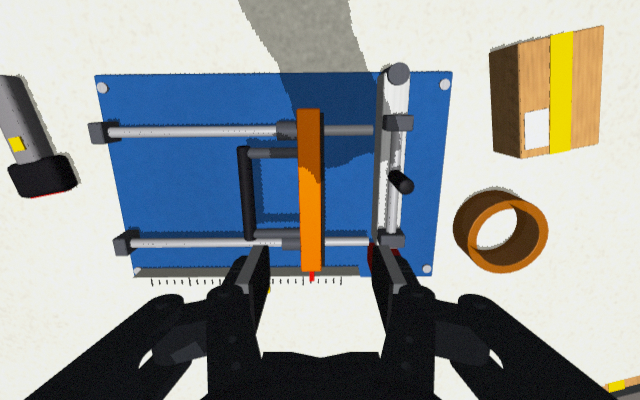

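The wrist view shows the knob top at (405,184), bar handle centre at (246,193), pointer at (312,276), corner screws at (101,88), (446,84) and (427,269). The yellow mark is partly hidden by a finger at (268,289).

Run:
```python
from h import *
import pickle; st=pickle.load(open("w1.pkl","rb")); C=cam("wrist",st)
s=cast(C,[(101,88),(446,84),(427,269)],16)[:,:2]; print("screws",s.round(1))
c=(s[0]+s[2])/2; v=s[1]-s[0]; yaw=np.arctan2(v[1],v[0])-np.pi/2; print("c",c,"yaw",np.rad2deg(yaw),np.linalg.norm(v))
Rj=np.array([[np.cos(yaw),-np.sin(yaw)],[np.sin(yaw),np.cos(yaw)]])
im=np.load("w1.npy")
o=blobs(im[:,200:360],(6,150,60),(16,255,255))[1][0][1]+[200,0]
for n,px,z in(("knob",(405,184),123),("handle",(246,193),66),("pointer",(312,276),56),("jaw",o,60)):
    w=cast(C,px,z)[0]; print(n,w.round(1),((w[:2]-c)@Rj).round(1))
D=cam("top")
for n,px,z in(("ptr",(284.4,165.3),56),("mark",(311.1,163.2),54),("knob",(231,203.5),123)):
    w=cast(D,px,z)[0]; print("top",n,w.round(1),((w[:2]-c)@Rj).round(1))
```

```text
screws [[378.  -90. ]
 [507.8 293.9]
 [737.2 215. ]]
c [557.58505736  62.48589308] yaw -18.687493037835655 405.2159344555301
knob [574.  198.5 123. ] [-28.  134.1]
handle [543.3  36.4  66. ] [ -5.2 -29.3]
pointer [672.8  68.8  56. ] [107.1  42.9]
jaw [553.9 108.4  60. ] [-18.1  42.3]
top ptr [668.8  67.8  56. ] [103.7  40.6]
top mark [666.8   1.1  54. ] [123.1 -23.2]
top knob [571.7 196.7 123. ] [-29.7 131.7]
```

apply_moves:
  rows:
    - [[0.01,0.44,0,0,0,0,50],[0.01,0.44,0,0,0,0,50],[0.01,0.44,0,0,0,0,50],[0,0,0.4,0,0,0,50],[0,0,0.5,0,0,0,50],[0,0,0.5,0,0,0,50],[0,0,0.4,0,0,0,50],[0,0,0.3,0,0,0,50],[0,0,0.18,0,0,0,50],[0,0,0,0,0,0,50]]

```text
time_s: 3.95
tcp_pos: [573.3, 197.7, 92.8]
tool_rot: [-0.001, 0.169, 0.986, -0.0]
force: [-0.5, -0.6, -0.3]
gripper_width: 50.5
gripper_force: 0.0
```

Run:
```python
from h import *
st=telemetry.read_state(); im=read_camera("wrist"); cv2.imwrite("pics/w2.png",im); 
print(st["time_s"],st["tcp_pos"],st["force"])
```

```text
3.95 [573.29371045 197.73947823  92.8110492 ] [-0.5219129  -0.59143622 -0.33800887]
```

View pics/w2.png

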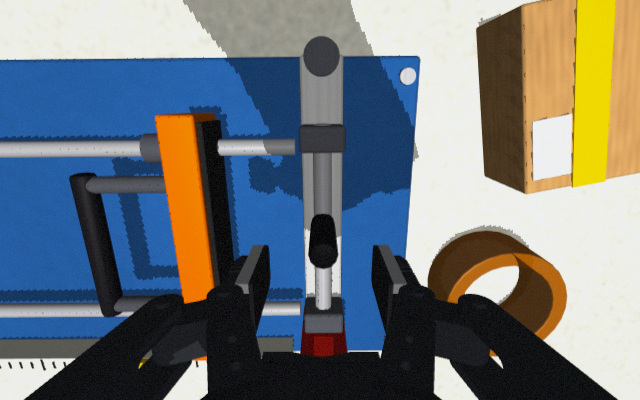

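The knob stands between the open fingers, its top at about (323,258).

Run:
```python
from h import *
st=telemetry.read_state();C=cam("wrist",st); w=cast(C,(323,258),123)[0]; M=R.from_quat(st["tool_rot"],scalar_first=True).as_matrix()
print(w,M.T@(w-st["tcp_pos"]))
```

```text
[578.99449729 198.40548901 123.        ] [ -4.82418702   2.30977723 -29.47199127]
```

apply_moves:
  rows:
    - [[-0.07,0.03,0,0,0,0,50],[0,0,0,0,0,0,30],[0,0,0,0,0,0,10],[0,0,0,0,0,0,8],[0,0,0,0,0,0,8],[0,0,0,0,0,0,8],[0,0,0,0,0,0,8],[-0.05,0,0,0,0,0,8],[-0.07,0,0,0,0,0,8],[-0.07,0,0,0,0,0,8]]
  force: 40

```text
time_s: 5.25
tcp_pos: [589.2, 194.2, 93.2]
tool_rot: [0.0, 0.169, 0.986, 0.0]
force: [-0.8, 0.4, -0.2]
gripper_width: 8.2
gripper_force: 0.0
```

Run:
```python
from h import *
st=telemetry.read_state(); im=read_camera("wrist"); cv2.imwrite("pics/w3.png",im); 
s=read_camera("scene"); cv2.imwrite("pics/s3.png",cv2.resize(s[140:280,300:500],(800,560)))
print(st["time_s"],st["tcp_pos"],st["force"],st["gripper_width"])
```

```text
5.25 [589.2258275  194.19245067  93.24119241] [-0.82469263  0.38156804 -0.1789546 ] 8.242314881415169
```

View pics/w3.png

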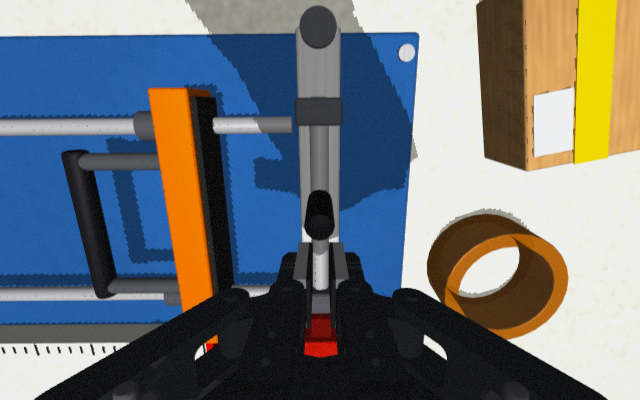

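Run:
```python
from h import *
st=telemetry.read_state();C=cam("wrist",st); M=R.from_quat(st["tool_rot"],scalar_first=True).as_matrix()
for z in (123,108,83):
  w=cast(C,(320,227),z)[0]; print(z,w,M.T@(w-st["tcp_pos"]))
for dz in (0,-10,-19,-30):
  for dx in(-11,0,11): print(dz,dx,proj(C,st["tcp_pos"]+M@np.array([dx,5,dz])))
```

```text
123 [577.4570508  199.03430945 123.        ] [ 12.89734646   0.69908971 -29.87029737]
108 [583.09056867 197.03721178 108.        ] [  6.92130046   0.69060582 -14.86990655]
83 [592.47976512 193.70871568  83.        ] [-3.03877621  0.67646602 10.13074483]
0 -11 [[326.9023093  244.96707263]]
0 0 [[327.04267532 228.52912224]]
0 11 [[327.18773485 211.54152537]]
-10 -11 [[327.23438647 252.1486601 ]]
-10 0 [[327.38777164 234.98290967]]
-10 11 [[327.54655618 217.21290247]]
-19 -11 [[327.56357897 259.2678631 ]]
-19 0 [[327.73044192 241.39132655]]
-19 11 [[327.90347138 222.85415216]]
-30 -11 [[328.01157719 268.95638944]]
-30 0 [[328.19769903 250.12969278]]
-30 11 [[328.39114524 230.56211743]]
```

View pics/s3.png

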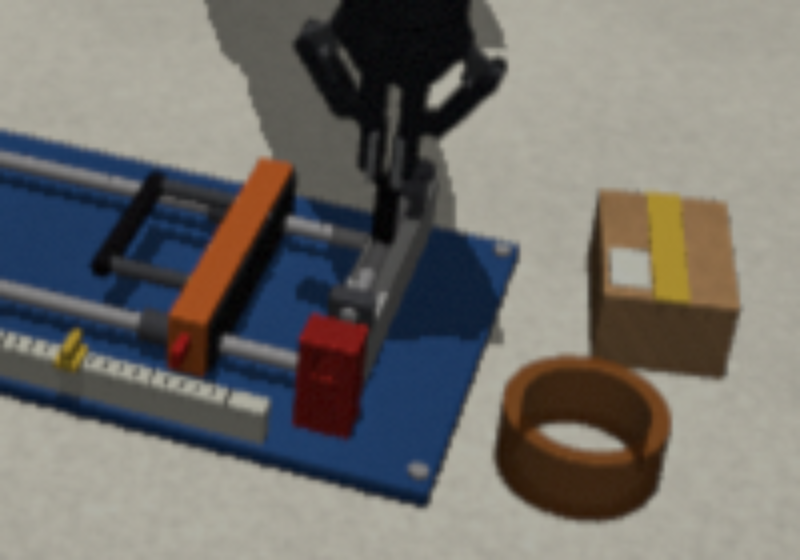

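Run:
```python
from h import *
st=telemetry.read_state();C=cam("scene"); f=lambda p:((proj(C,p)-[300,140])*4).round(0)
t=st["tcp_pos"]; print("tcp",f(t),"tcp+19",f(t+[0,0,19]))
for x,y in((577.5,199),(573,198)): print(f([x,y,123]),f([x,y,83]))
W=cam("wrist",st); print("wrist tcp",proj(W,t), "knob 565",proj(W,[[565,202,123],[565,202,83],[577,199,123],[577,199,83],[572,200.5,123]]))
```

```text
tcp [[381. 226.]] tcp+19 [[383. 201.]]
[[391. 177.]] [[386. 228.]]
[[389. 173.]] [[383. 224.]]
wrist tcp [[318.8844478  228.51512828]] knob 565 [[317.33895527 203.21181463]
 [317.93559536 183.87884834]
 [319.639977   226.23300789]
 [319.78560597 202.84018395]
 [319.15997551 216.61165864]]
```

The grip missed: in both views the fingertips sit about 30 mm higher than the nominal TCP, so they closed above the knob top. I'll check this from the pictures before descending.

Run:
```python
from h import *
im=cv2.imread("pics/w2.png"); K=calibration("wrist")["mtx"]; H=calibration("wrist")["hand_eye"]
crop=im[225:330,215:425]; cv2.imwrite("pics/c2.png",cv2.resize(crop,(800,400),interpolation=cv2.INTER_CUBIC))
for u in (98,102,106):
    d=K[0,0]*50.5/u; p=np.array([0,-(247-K[1,2])/K[1,1]*d,-d]); print(u,H[:3,:3]@p+H[:3,3])
```

```text
98 [  2.51003728   0.92623925 -31.54331917]
102 [  5.27503645   0.92067846 -37.39562463]
106 [  7.83135645   0.91553736 -42.80624666]
```

View pics/c2.png

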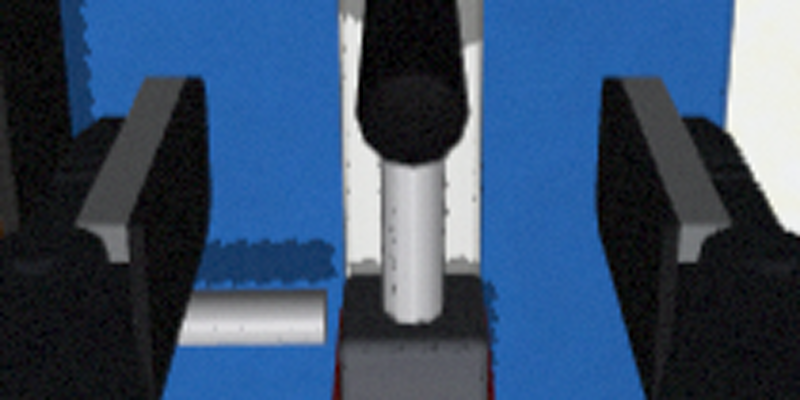

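The zoom confirms it. The pad tips span x from about 269 to 373 at row 245, which puts them roughly 35–40 mm behind the nominal TCP. I'll back up to the knob, go lower with a margin and close again.

apply_moves:
  rows:
    - [[0,0,0,0,0,0,50],[0,0,0,0,0,0,50],[0.1,0.01,0,0,0,0,50],[0.11,0,0,0,0,0,50],[0,0,0.15,0,0,0,50],[0,0,0.15,0,0,0,50],[0,0,0.15,0,0,0,50],[0,0,0,0,0,0,30],[0,0,0,0,0,0,8],[0,0,0,0,0,0,8]]

```text
time_s: 6.6
tcp_pos: [576.8, 197.9, 66.4]
tool_rot: [-0.0, 0.169, 0.986, -0.001]
force: [-2.0, -6.5, -0.6]
gripper_width: 14.3
gripper_force: 39.1
```

apply_moves:
  rows:
    - [[0,0,0,0,0,0,8],[0,0,0,0,0,0,8],[0,0,0,0,0,0,8],[0,0,0,0,0,0,8],[0,0,0,0,0,0,8],[0,0,0,0,0,0,8],[0,0,0,0,0,0,8],[0,0,0,0,0,0,8],[0,0,0,0,0,0,8],[0,0,0,0,0,0,8]]

```text
time_s: 7.85
tcp_pos: [576.8, 197.9, 66.4]
tool_rot: [-0.0, 0.169, 0.986, -0.001]
force: [-2.4, -6.1, -0.3]
gripper_width: 14.2
gripper_force: 39.1
```

apply_moves:
  rows:
    - [[-0.03,-0.01,0,0,0,0,8],[-0.05,-0.01,0,0,0,0,8],[-0.05,0,0,0,0,0,8],[-0.05,0,0,0,0,0,8],[-0.05,0,0,0,0,0,8],[-0.05,0,0,0,0,0,8],[-0.05,0,0,0,0,0,8],[-0.05,0,0,0,0,0,8],[-0.05,0,0,0,0,0,8],[-0.03,0,0,0,0,0,8]]

```text
time_s: 9.1
tcp_pos: [603.1, 188.9, 66.3]
tool_rot: [0.0, 0.169, 0.986, 0.0]
force: [-2.4, 0.5, 1.8]
gripper_width: 14.2
gripper_force: 39.3
```

apply_moves:
  rows:
    - [[-0.025,0,0,0,0,0,8],[-0.025,0,0,0,0,0,8],[-0.025,0,0,0,0,0,8],[-0.025,0,0,0,0,0,8],[-0.025,0,0,0,0,0,8],[-0.02,0,0,0,0,0,8],[-0.02,0,0,0,0,0,8],[0,0,0,0,0,0,8],[0,0,0,0,0,0,8],[0,0,0,0,0,0,8]]

```text
time_s: 10.35
tcp_pos: [612.4, 185.6, 66.4]
tool_rot: [0.0, 0.169, 0.986, 0.0]
force: [1.3, 4.1, 2.2]
gripper_width: 14.3
gripper_force: 39.4
```

apply_moves:
  rows:
    - [[-0.025,-0.01,0,0,0,0,8],[-0.025,0,0,0,0,0,8],[-0.025,0,0,0,0,0,8],[-0.02,0,0,0,0,0,8],[-0.02,0,0,0,0,0,8],[0,0,0,0,0,0,8],[0,0,0,0,0,0,8],[0,0,0,0,0,0,8],[0,0,0,0,0,0,8],[0,0,0,0,0,0,8]]

```text
time_s: 11.6
tcp_pos: [613.6, 185.1, 66.2]
tool_rot: [-0.004, 0.167, 0.986, 0.001]
force: [-20.5, 12.1, 12.5]
gripper_width: 14.2
gripper_force: 40.5
```

The bolt has met its stop: about 39 mm of travel, then 24 N of resistance. I'll relax, release and rise.

apply_moves:
  rows:
    - [[0.04,0,0,0,0,0,8],[0.03,0,0,0,0,0,8],[0,0,0,0,0,0,8],[0,0,0,0,0,0,50],[0,0,0,0,0,0,50],[0,0,0,0,0,0,50],[0,0,-0.4,0,0,0,50],[0,0,-0.5,0,0,0,50],[0,0,-0.5,0,0,0,50],[0,0,0,0,0,0,50]]

```text
time_s: 12.85
tcp_pos: [615.7, 184.0, 152.7]
tool_rot: [0.002, 0.169, 0.986, 0.001]
force: [0.9, 0.1, 0.1]
gripper_width: 50.2
gripper_force: 0.0
```

Run:
```python
from h import *
st=telemetry.read_state(); t=st["tcp_pos"]; M=R.from_quat(st["tool_rot"],scalar_first=True).as_matrix()
print(t,st["force"],M.T@(np.array([547,34,4])-t)/60)
im=read_camera("wrist"); cv2.imwrite("pics/w4.png",im)
```

```text
[615.72985158 183.95952135 152.68381283] [0.8767489  0.0904391  0.10162022] [ 0.25861795 -2.74233491  2.47230798]
```

View pics/w4.png

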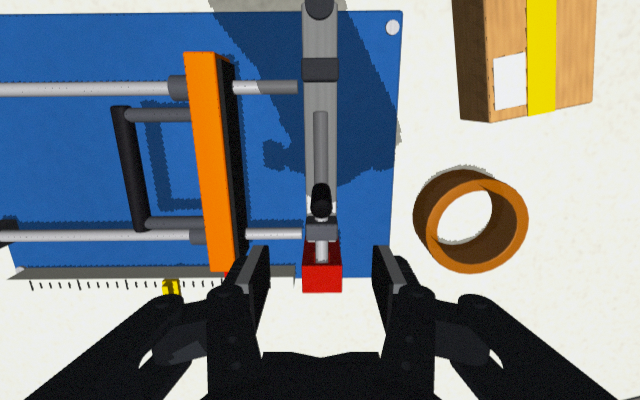

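The bolt rod now runs through the block into the keeper around (321,250). The handle bar centre is at (129,167), and the mark is at (171,285).

Run:
```python
from h import *
st=telemetry.read_state(); C=cam("wrist",st); M=R.from_quat(st["tool_rot"],scalar_first=True).as_matrix()
im=cv2.imread("pics/w4.png")
print(blobs(im[260:310,140:215],(22,120,100),(33,255,255))[1], blobs(im[230:310,200:260],(0,150,60),(4,255,255))[1])
for px,z in(((129,167),66),((171,285),56)):
    w=cast(C,px,z)[0]; print(w, M.T@(w-st["tcp_pos"])/60)
```

```text
[(np.int32(90), array([34.6, 26.3])), (np.int32(76), array([24.6, 27.7]))] [(np.int32(16), array([25.2, 43.7]))]
[541.09142619  38.64386615  66.        ] [ 0.35908849 -2.69322448  1.4134404 ]
[659.44636452  12.60941117  56.        ] [-1.64522539 -2.44639034  1.58353827]
```

apply_moves:
  rows:
    - [[0.06,-0.54,0,0,0,0,50],[0.06,-0.54,0,0,0,0,50],[0.06,-0.54,0,0,0,0,50],[0.06,-0.54,0,0,0,0,50],[0.06,-0.55,0,0,0,0,50],[0,0,0.4,0,0,0,50],[0,0,0.4,0,0,0,50],[0,0,0.4,0,0,0,50],[0,0,0,0,0,0,50],[0,0,0,0,0,0,50]]

```text
time_s: 14.15
tcp_pos: [543.5, 36.6, 78.5]
tool_rot: [-0.0, 0.169, 0.986, -0.0]
force: [0.4, -0.1, 0.5]
gripper_width: 49.8
gripper_force: 0.0
```

Run:
```python
from h import *
st=telemetry.read_state(); print(st["tcp_pos"],st["tool_rot"]); C=cam("wrist",st)
im=read_camera("wrist"); np.save("w5.npy",im)
cv2.imwrite("pics/w5.png",np.vstack([im[:,:]]))
```

```text
[543.54082529  36.58504511  78.52355236] [-9.85676024e-05  1.68636943e-01  9.85678229e-01 -3.72185839e-05]
```

View pics/w5.png

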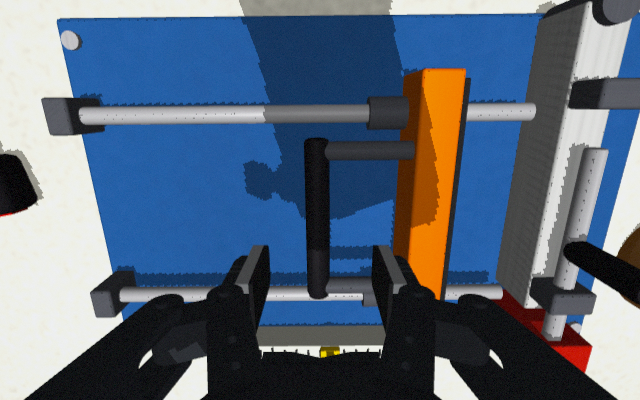

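The bar lies midway between the pads at x≈316, running from row 140 to 297, with room to the orange block. I'll descend and grip.

apply_moves:
  rows:
    - [[0.04,-0.02,0.3,0,0,0,50],[0,0,0.3,0,0,0,50],[0,0,0.3,0,0,0,50],[0,0,0.2,0,0,0,50],[0,0,0.1,0,0,0,50],[0,0,0,0,0,0,50],[0,0,0,0,0,0,30],[0,0,0,0,0,0,8],[0,0,0,0,0,0,8],[0,0,0,0,0,0,8]]
  force: 70

```text
time_s: 15.45
tcp_pos: [540.8, 35.2, 7.0]
tool_rot: [0.0, 0.169, 0.986, -0.001]
force: [-3.0, -6.0, 6.4]
gripper_width: 13.8
gripper_force: 68.2
```

apply_moves:
  rows:
    - [[0,-0.05,0,0,0,0,8],[0,-0.08,0,0,0,0,8],[0,-0.1,0,0,0,0,8],[0,-0.1,0,0,0,0,8],[0,-0.1,0,0,0,0,8],[0,-0.1,0,0,0,0,8],[0,-0.1,0,0,0,0,8],[0,-0.08,0,0,0,0,8],[0,-0.05,0,0,0,0,8],[0,0,0,0,0,0,8]]

```text
time_s: 16.7
tcp_pos: [526.7, -6.1, 7.0]
tool_rot: [0.001, 0.168, 0.986, 0.001]
force: [1.9, 5.3, 4.5]
gripper_width: 13.3
gripper_force: 68.4
```

Run:
```python
from h import *
st=telemetry.read_state(); print(st["tcp_pos"],st["force"],st["gripper_width"]); yaw=np.deg2rad(-18.8)
ax=np.array([np.sin(-yaw),np.cos(yaw)])
for n,(y0,y1,x0,x1) in(("top",(140,200,262,390)),("scene",(190,260,250,375)),("wrist",(0,400,0,640))):
    C=cam(n,st); im=read_camera(n); np.save(f"p_{n}.npy",im); c=im[y0:y1,x0:x1]
    for k,lo,hi in(("mark",(22,110,60),(33,255,255)),("ptr",(0,150,60),(4,255,255)),("ptr",(175,150,60),(180,255,255))):
        for a,p in blobs(c,lo,hi)[1]:
            p=p+[x0,y0]; w=cast(C,p,55)[0]; print(n,k,a,p,w.round(1),"jy",(w[:2]@ax).round(1))
```

```text
[526.71269259  -6.05283424   7.02499032] [1.93535615 5.33834804 4.5388099 ] 13.32158133157402
scene mark 54 [317.4 227.8] [6.789e+02 3.000e-01 5.500e+01] jy 219.0
scene ptr 25 [328.  222.7] [657.6  25.6  55. ] jy 236.2
wrist ptr 654 [622.3 384.9] [646.8 123.7  55. ] jy 325.5
wrist ptr 10 [633.1 388.5] [651.2 129.   55. ] jy 332.0
wrist ptr 9 [628.2 385.3] [648.1 126.7  55. ] jy 328.8
wrist ptr 6 [604.8 386.2] [644.6 114.8  55. ] jy 316.4
wrist ptr 5 [610.  385.2] [644.8 117.5  55. ] jy 319.0
```

```bash
cat > e.py <<'E'
from h import *
from scipy.optimize import brentq
yaw=np.deg2rad(-18.8); X=np.array([np.cos(yaw),np.sin(yaw)]); Y=np.array([-np.sin(yaw),np.cos(yaw)]); c=np.array([555.6,63.])
def line(C,px,jx,z,axis):   # jig y on the line x=jx, height z, whose image has the given column/row
    return brentq(lambda t:proj(C,np.r_[c+jx*X+t*Y,z])[0,axis]-px[axis],-200,200)
def grab(im,box,lo,hi):
    x0,y0,x1,y1=box; m=cv2.inRange(cv2.cvtColor(im[y0:y1,x0:x1],cv2.COLOR_BGR2HSV),lo,hi)
    p=cv2.findNonZero(m)[:,0]+[x0,y0]; return p
YE=((20,100,50),(34,255,255)); RE=((0,140,50),(5,255,255))
def scene(im):
    C=cam("scene"); m=grab(im,(290,205,345,240),*YE); r=grab(im,(290,205,375,240),*RE)
    for n,p in(("m",m),("r",r)):
        print(n,{int(v):(int(p[p[:,1]==v,0].min()),int(p[p[:,1]==v,0].max())) for v in np.unique(p[:,1])})
    print("centroids",m.mean(0),r.mean(0))
    ym=[line(C,m.mean(0),j,52,0) for j in(118,124)]; yr=[line(C,r.mean(0),j,56,0) for j in(103,110)]
    print("scene mark",ym,"ptr",yr)
E
python3 - <<'E'
from e import *
st=telemetry.read_state()
print("tcp jig",(st["tcp_pos"][:2]-c)@X,(st["tcp_pos"][:2]-c)@Y)
scene(np.load("p_scene.npy")); scene(cv2.imread("pics/scene0.png"))
T=cam("top"); im=cv2.imread("pics/top0.png"); m=grab(im,(300,150,325,180),*YE); r=grab(im,(275,150,295,175),*RE)
print("top",m.mean(0),r.mean(0),[line(T,m.mean(0),j,54,0) for j in(118,124)],[line(T,r.mean(0),j,56,0) for j in(103,110)])
s5=dict(tcp_pos=np.array([543.54,36.585,78.52]),tool_rot=np.array([0,.168637,.985678,0]))
W=cam("wrist",s5); im=np.load("w5.npy"); m=grab(im,(310,335,350,375),*YE); print("w5",m.min(0),m.max(0),m.mean(0),[line(W,m.mean(0),j,54,0) for j in(118,124)], "bar",line(W,(316.5,218),0,66,0))
s4=dict(tcp_pos=np.array([615.73,183.96,152.68]),tool_rot=np.array([0.002,.169,.986,0.001]))
W=cam("wrist",s4); im=cv2.imread("pics/w4.png"); m=grab(im,(150,270,195,300),*YE); print("w4",m.mean(0),[line(W,m.mean(0),j,54,0) for j in(118,124)],"bar",line(W,(129,167),0,66,0))
E
```

```text
tcp jig -5.04615174072339 -74.51178480402424
m {222: (318, 319), 223: (317, 319), 224: (317, 319), 225: (316, 319), 226: (316, 321), 227: (315, 321), 228: (314, 321), 229: (314, 320), 230: (313, 319), 231: (313, 319), 232: (316, 319)}
r {219: (329, 330), 220: (328, 330), 221: (327, 330), 222: (327, 330), 223: (326, 330), 224: (326, 329), 225: (326, 329), 226: (326, 328), 227: (327, 327), 228: (328, 328), 229: (334, 334), 232: (374, 374)}
centroids [317.32758621 227.79310345] [329.63636364 223.48484848]
scene mark [-27.47462342571799, -25.06465330310969] ptr [-0.26993560963020496, 2.3797873073959592]
m {222: (318, 319), 223: (317, 319), 224: (317, 319), 225: (316, 319), 226: (316, 320), 227: (315, 321), 228: (314, 321), 229: (314, 320), 230: (313, 319), 231: (313, 319), 232: (316, 319)}
r {223: (345, 346), 224: (344, 346), 225: (344, 346), 226: (343, 346), 227: (343, 346), 228: (343, 346), 229: (343, 345), 230: (342, 345), 231: (342, 344), 232: (344, 374)}
centroids [317.26315789 227.8245614 ] [345.3        227.46666667]
scene mark [-27.648434921560753, -25.237732483098334] ptr [41.247420161209114, 43.69481898897177]
top [311.2        163.63636364] [284.54545455 165.72727273] [-24.56418896819753, -23.288776242497818] [40.01276774289961, 41.593541187683115]
w5 [320 347] [339 357] [328.65745856 351.28176796] [-22.450150188959125, -22.458193089258383] bar -30.5345922081755
w4 [170.58181818 286.57454545] [-16.208043420260243, -17.098602246364877] bar -28.976596658505304
```

apply_moves:
  rows:
    - [[0,-0.05,0,0,0,0,8],[0,-0.07,0,0,0,0,8],[0,-0.07,0,0,0,0,8],[0,-0.07,0,0,0,0,8],[0,-0.04,0,0,0,0,8],[0,-0.02,0,0,0,0,8],[0,0,0,0,0,0,8],[0,0,0,0,0,0,8],[0,0,0,0,0,0,8],[0,0,0,0,0,0,8]]

```text
time_s: 18.1
tcp_pos: [520.7, -23.9, 7.0]
tool_rot: [0.001, 0.168, 0.986, 0.001]
force: [3.4, 6.2, 4.0]
gripper_width: 13.5
gripper_force: 68.4
```

Run:
```python
from e import *
st=telemetry.read_state()
print("tcp jig",(st["tcp_pos"][:2]-c)@X,(st["tcp_pos"][:2]-c)@Y,st["force"],st["gripper_width"],st["tool_rot"])
ims=[read_camera("scene") for _ in range(3)]
im=np.mean(ims,0).astype(np.uint8); np.save("p2.npy",im)
hsv=cv2.cvtColor(im,cv2.COLOR_BGR2HSV)
for v in range(211,234):
    print(v," ".join("%3d/%3d"%(hsv[v,u,0],hsv[v,u,2]) if hsv[v,u,1]>110 else "   .   " for u in range(308,330)))
t=read_camera("top"); print([blobs(t[145:185,290:340],*k)[1] for k in(YE,RE)])
```

```text
tcp jig -5.052526350971132 -93.52111692354282 [3.43587333 6.17388933 3.98395906] 13.515420674082165 [0.00135219 0.1681481  0.98576011 0.0011794 ]
211    .    110/ 86 109/ 95 108/ 96 108/ 93 109/ 82 108/ 76 108/ 76 108/ 88 108/ 95 110/ 95    .     10/151  11/163  11/161  11/160  11/160  11/160  11/160  11/160  11/162  11/150
212    .       .       .       .       .       .       .       .       .       .       .      7/139  11/161  11/162  11/161  11/161  11/161  11/161  11/161  11/161  11/156  11/108
213    .       .       .       .       .       .       .       .       .       .       .     10/112  11/123  11/136  11/153  11/160  11/160  11/161  11/162  11/163  11/138   9/ 63
214    .       .       .       .       .       .       .       .       .       .       .     10/ 79  11/ 85  11/ 94  11/105  11/112  11/119  11/135  11/153  11/155  11/ 94    .   
215    .       .       .       .       .       .       .       .       .       .       .     11/ 76  12/ 75  12/ 75  11/ 76  11/ 77  12/ 82  11/ 94  11/107  11/107  11/ 54    .   
216    .       .       .       .       .       .      
[... 2494 characters left out ...]
   .       .       .     23/129  23/ 87  25/ 90  23/ 92  23/144  24/141    .       .       .       .       .       .       .       .       .       .   
231    .       .       .       .       .     23/ 81  23/ 95  23/ 80  25/ 82  23/ 93  23/134  23/102    .       .       .       .       .       .       .       .       .       .   
232    .       .       .       .       .       .       .       .     23/ 71  24/ 79  23/ 99    .       .       .       .       .       .       .       .       .       .       .   
233    .       .       .       .       .       .       .       .       .       .       .       .       .       .       .       .       .       .       .       .       .       .   
[[], []]
```

```bash
cat > f.py <<'E'
from e import *
def meas(im):
    h=cv2.cvtColor(im,cv2.COLOR_BGR2HSV).astype(int); C=cam("scene"); out={}
    V,U=np.mgrid[0:400,0:640]; box=(V>=214)&(V<=227)&(U>=310)&(U<=330)
    for n,k in(("ptr",box&(h[...,0]<=6)&(h[...,1]>110)&(h[...,2]>=95)&(V<=222)),("mark",box&(h[...,0]>=20)&(h[...,0]<=26)&(h[...,1]>110)&(h[...,2]>=105)&(U+0.65*V<466)&(V>=223)&(V<=227))):
        w=cast(C,np.c_[U[k],V[k]],56)[:,:2]-c; wt=h[...,2][k]-60
        out[n]=(len(wt),np.average(w@X,weights=wt).round(1),np.average(w@Y,weights=wt).round(2))
    return out
E
python3 - <<'E'
from f import *
print(meas(np.load("p2.npy")))
p=proj(cam("scene"),[np.r_[c+j*X-25*Y,56] for j in(100,115,118,130)]); print(p)
E
```

```text
{'ptr': (15, np.float64(103.5), np.float64(-23.15)), 'mark': (14, np.float64(128.3), np.float64(-23.56))}
[[320.89294448 218.30700783]
 [318.69042975 221.77577626]
 [318.24512192 222.47709722]
 [316.447581   225.30806725]]
```

apply_moves:
  rows:
    - [[0,-0.012,0,0,0,0,8],[0,0,0,0,0,0,8],[0,0,0,0,0,0,8],[0,0,0,0,0,0,8],[0,0,0,0,0,0,8],[0,0,0,0,0,0,8],[0,0,0,0,0,0,8],[0,0,0,0,0,0,8],[0,0,0,0,0,0,8],[0,0,0,0,0,0,8]]

```text
time_s: 19.55
tcp_pos: [520.4, -24.6, 7.0]
tool_rot: [0.001, 0.168, 0.986, 0.001]
force: [4.0, 6.8, 3.9]
gripper_width: 13.3
gripper_force: 68.4
```

Run:
```python
from f import *
a=telemetry.read_state()["tcp_pos"]; im=np.mean([read_camera("scene") for _ in range(4)],0).astype(np.uint8)
st=telemetry.read_state(); print(meas(im),st["tcp_pos"],st["tcp_pos"]-a,st["force"],st["gripper_force"],st["gripper_width"],st["time_s"])
s0=cv2.imread("pics/scene0.png")
for n,b in(("carton",(445,185,490,235)),("tape",(420,228,470,270)),("scanner",(235,160,262,193))):
    x0,y0,x1,y1=b; print(n,np.abs(im[y0:y1,x0:x1].astype(int)-s0[y0:y1,x0:x1]).mean())
```

```text
{'ptr': (15, np.float64(103.0), np.float64(-23.71)), 'mark': (14, np.float64(128.3), np.float64(-23.56))} [520.41872743 -24.5473761    7.03893077] [-0.0153556   0.00317851 -0.00155341] [2.86194509 6.81245642 4.40966444] 68.36938619613647 13.680282790340618 19.75
carton 3.3903703703703703
tape 2.7925396825396827
scanner 3.218855218855219
```

Pointer and mark agree to about 0.2 mm, the hold is steady, and the loose items haven't moved.

```bash
python3 -c "
from plant import hand_in; print(hand_in())"
```

```text
the job is handed in; nothing more can be done
None
```

The bolt is fully home in its red keeper, and the gripper is holding the jaw steady with its pointer within about 0.5 mm of the yellow mark by camera; the job was handed in at about 20 s.

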